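# Mount four resin castings in their frames

## Robot

A 6-joint arm with a two-finger parallel gripper is mounted at the origin on the work surface. World frame = base frame: x ahead of the robot, y to its left, z up, the work surface at z = 0. Lengths are in m, angles in degrees, forces in N, time in s.
With the tool pointing down it reaches from about 0.35 to 0.875 m from the base axis. Payload 4.2 kg.
Tool frame: the origin (TCP) lies midway between the tips of the shut fingers; the grasp point (between the pads) lies 19 mm behind it; z points along the fingers, y is the line along which they close (so a half turn about z gives the same grasp; the last joint's range is limited). The gripper opens to 87 mm and grips with 3 to 60 N. Pads are 19 mm wide; open, the fingers measure 117 mm over their backs; the gripper's body (75 mm by 190 mm) begins 51 mm behind the grasp point.
Start: joints at [14.817, 22.042, 0.453, 0, -68.411, -14.817], TCP at [0.625, 0, 0.223] pointing down, gripper open.
Joint ranges: [-179.83, 179.83], [-69.29, 118.12], [-61.27, 80.66], [-181.25, 117.63], [-171.15, -9.14], [-177.46, 177.46]. Speed limits (degrees/s): [159.86, 159.86, 180, 180, 180, 180].

## Interface

Orientations are given as a 3x3 rotation matrix whose columns are the frame's x, y, z axes.
In Python, from station import * gives the robot as it stands. The module is installed in compiled form; this text tells all that it offers.
- The arm moves only by the tool servo_tool, never from a script. Its argument "deltas" is a list of rows, each an object of numbers: "tx", "ty", "tz": the shift along the tool's x, y, z in mm; "ax", "ay", "az": the turn, a rotation vector about the tool's x, y, z in rad; "claw": the finger opening in mm, from 0 to 87. In form: [{"tx": .., "ty": .., "tz": .., "ax": .., "ay": .., "az": .., "claw": ..}, ...]. A call has 1 to 12 rows; each row is the pose to reach, as a shift and turn from the pose commanded when the call began, along the tool's axes at that moment; what a row does not reach only later rows make up. A row lasts 1/12 s, in which the tool goes at most 41.7 mm and 7.16 degrees, less where a joint would pass 70% of its speed; a pose out of reach is approached as far as the arm can. A call with a gripper value outside its range is refused whole. The fingers move at their own pace and stop on an object; the grip force is fixed at half the most. Time passes only in rows, so rows that repeat a pose let the fingers close. It gives the time, the measured TCP pose, the force, the opening and the grip force at its end, in the units of the state.
- sense(): the state, without advancing time (a new reading comes with each control period).
- capture(name): name is "scene" or "side" or "wrist"; returns the picture (400x640x3 uint8, blue, green, red); there is no depth.
- calibration(name): a dict with "fx", "fy", "cx", "cy" (pixels), "cam_to_world" (4x4, takes a point from camera to world coordinates); the wrist camera has in their place "hand_eye" (4x4, takes a point from camera to tool coordinates, whose origin is the TCP and whose axes are the flange's). Camera axes: x right, y down, z forward; pixel columns grow to the right and rows downward; lengths in m; the calibration is good to about 2 mm. A picture is of the moment at which its call begins: read the wrist's pose just before it. calibration takes no time and is no camera call.
- finish_job(): hands the job in; it is judged then, once.
Trained networks look in the newest picture that a camera, given by its name, has taken for a name from the list of things; names that differ only in an ending like _2 or _b are one class to them, and where a whole thing is asked for, a point or a joint stands for the part that bears it (a point fixed in the world has none). Each returns a list of dicts, best first, with "confidence" (0 to 1); they miss things now and then, are a little off and sometimes report something else, mostly with a low value. They report only what shows in the picture. A call takes as long as a camera call. They do not tell look-alikes from the thing itself.
- recognise(label, camera): "xyz" ([x, y, z] in m, in the coordinates of the camera as it stood for that picture, good to about 4 mm: the middle of the surface that is visible of it).
- trace(label, camera): "mask" (400x640 bool, what is visible of it).
The state is a dict: "time_s": time; "joints": joint angles; "joint_velocities": joint speeds; "effort": joint torques, N m; "tcp_pos": TCP position; "ee_rot": TCP orientation; "wrist_force": force on the tool from outside, world axes, zero at the start; "moment": the same for the moment, N m; "gripper_width": opening from 0.0 (shut) to 1.0 (fully open); "gripper_force": force on a finger pad.
Only numpy, scipy, OpenCV 4.12 (cv2) and the standard library are available. Lean on these libraries where they do the work, as an engineer would, in place of code of your own. Each camera call takes 0.05 s, during which the arm holds its last target. There are 200 camera calls.

## Task

Mount the finished resin castings: put each of the four (large disc, small disc, square, oblong) into the white frame whose opening has its shape and size, lying flat and fully down on the frame's floor, and leave them there. Set them down rather than dropping them, and leave the mixing cup and the pigment jar where they stand.

Things in the scene. Friction and masses are not known exactly. Their poses are not given: they have to be found in the camera images.
- large_disc: Large round casting: a disc 60 mm in diameter. Milky white cured resin with small pressed flowers (blue petals, green leaves) in its top, 30 mm thick, loose, lying flat on the bench, about 95 g. Origin: centre of its underside; z up.
- small_disc: Small round casting: a disc 40 mm in diameter. Milky white cured resin with small pressed flowers (blue petals, green leaves) in its top, 30 mm thick, loose, lying flat on the bench, about 45 g. Origin: centre of its underside; z up.
- square_block: Square casting: 46 x 46 mm. Milky white cured resin with small pressed flowers (blue petals, green leaves) in its top, 30 mm thick, loose, lying flat on the bench, about 70 g. Origin: centre of its underside; z up, x and y along its sides.
- oblong_block: Oblong casting: 64 mm long (x) by 34 mm wide (y). Milky white cured resin with small pressed flowers (blue petals, green leaves) in its top, 30 mm thick, loose, lying flat on the bench, about 72 g. Origin: centre of its underside; z up, x along its length.
- large_round_frame: Frame for the large disc: a ring 92 mm across outside with a round opening 72 mm in diameter. White, face up, fixed to the bench. Rim 10 mm wide, its top 12 mm above the bench; flat cork-coloured floor inside, 5 mm above the bench; 6 mm of play all round the casting. Origin: centre of its underside, on the bench, below the centre of the opening; z up.
- small_round_frame: Frame for the small disc: a ring 72 mm across outside with a round opening 52 mm in diameter. White, face up, fixed to the bench. Rim 10 mm wide, its top 12 mm above the bench; flat cork-coloured floor inside, 5 mm above the bench; 6 mm of play all round the casting. Origin: centre of its underside, on the bench, below the centre of the opening; z up.
- square_frame: Frame for the square casting: 78 x 78 mm outside, opening 58 x 58 mm. White, face up, fixed to the bench. Rim 10 mm wide, its top 12 mm above the bench; flat cork-coloured floor inside, 5 mm above the bench; 6 mm of play all round the casting. Origin: centre of its underside, on the bench, below the centre of the opening; z up, x and y along its sides.
- oblong_frame: Frame for the oblong casting: 96 x 66 mm outside, opening 76 mm long (x) by 46 mm wide (y). White, face up, fixed to the bench. Rim 10 mm wide, its top 12 mm above the bench; flat cork-coloured floor inside, 5 mm above the bench; 6 mm of play all round the casting. Origin: centre of its underside, on the bench, below the centre of the opening; z up, x along its length.
- mixing_cup: Bystander: an empty pale plastic mixing cup, 75 mm tall, 70 mm across its rim, standing loose on the left (+y), near the robot. Origin: centre of its underside. Leave it alone.
- pigment_jar: Bystander: a closed jar of pigment with a copper-coloured lid, 70 mm tall, 56 mm across, standing loose among the castings and frames. Origin: centre of its underside. Leave it alone.
Not all that is in view belongs to the job. What is shaped like the small_disc but pink or yellow is not meant.

How it is judged:
By the outcome, as a careful person would: the job done as asked, in the order asked, and still so for the second after the job is handed in, with the robot touching nothing.
It also fails if it takes over 90 s, if anything falls off the work surface, if the arm or the gripper's body presses on something with over 40 N, if the wrist force passes 120 N, or if a joint passes its speed limit or range.

## Working session

There is one attempt and no reset: what is moved stays moved. The work goes in short steps, Python scripts to look and compute and a tool call to move; the robot and the scene stay as the last step left them, time stands still between calls to the robot, and variables do not carry over. Pictures are saved under pics/ and viewed, at most 14 in all, crops included, and the job is handed in when it is done.

Besides the shell and the picture viewer there is one more tool, called after "Call:" by a JSON object that holds its "fn" and its "kwargs", one argument or row to a line. servo_tool: Moves the arm, as the interface text tells. Its arguments: {"type":"object","properties":{"deltas":{"type":"array","items":{"type":"object","properties":{"tx":{"type":"number"},"ty":{"type":"number"},"tz":{"type":"number"},"ax":{"type":"number"},"ay":{"type":"number"},"az":{"type":"number"},"claw":{"type":"number"}}}}},"required":["deltas"]}

```bash
mkdir -p pics; cat > h.py <<'E'
from station import *
import numpy as np, cv2
L=["large_disc","small_disc","square_block","oblong_block","large_round_frame","small_round_frame","square_frame","oblong_frame","mixing_cup","pigment_jar"]
def T(cam,s=None):
    c=calibration(cam)
    if "cam_to_world" in c: return c,np.array(c["cam_to_world"])
    s=s or sense(); M=np.eye(4); M[:3,:3]=s["ee_rot"]; M[:3,3]=s["tcp_pos"]
    return c,M@np.array(c["hand_eye"])
def px2z(cam,u,v,z,s=None):
    c,M=T(cam,s); d=M[:3,:3]@np.array([(u-c["cx"])/c["fx"],(v-c["cy"])/c["fy"],1]); o=M[:3,3]
    return o+d*(z-o[2])/d[2]
def proj(cam,p,s=None):
    c,M=T(cam,s); q=np.linalg.inv(M)@np.append(p,1)
    return np.array([c["cx"]+c["fx"]*q[0]/q[2],c["cy"]+c["fy"]*q[1]/q[2]])
E
python3 - <<'E'
from h import *
np.set_printoptions(precision=4,suppress=True)
s=sense();print(s["tcp_pos"],s["ee_rot"],s["gripper_width"])
for n in("scene","side","wrist"):
    im=capture(n);cv2.imwrite(f"pics/{n}0.png",im)
    c,M=T(n);print(n,c["fx"],M[:3,3],M[:3,2])
    if n!="wrist":
        for l in L:
            for r in recognise(l,n)[:4]: 
                w=(M@np.append(r["xyz"],1))[:3]; print(l,round(r["confidence"],2),w,proj(n,w).round())
E
```

```text
[0.6244 0.     0.2215] [[-0.0002 -1.     -0.0022]
 [-1.      0.0002 -0.0001]
 [ 0.0001  0.0022 -1.    ]] 1.0049242405256789
scene 388.8270524483492 [ 0.9889 -0.3439  0.8806] [-0.5076  0.3213 -0.7995]
large_disc 0.94 [ 0.6032 -0.2284  0.0296] [274. 287.]
small_disc 0.77 [ 0.5279 -0.3325  0.033 ] [219. 283.]
small_disc 0.72 [ 0.5036 -0.4089  0.0346] [184. 291.]
small_disc 0.55 [ 0.6073 -0.4155  0.0302] [199. 331.]
square_block 0.9 [0.6206 0.1928 0.027 ] [416. 215.]
oblong_block 0.64 [ 0.4347 -0.2596  0.0314] [231. 241.]
large_round_frame 0.74 [ 0.6413 -0.0213  0.0078] [354. 262.]
square_frame 0.64 [0.5232 0.3978 0.009 ] [446. 167.]
oblong_frame 0.95 [ 0.4816 -0.0611  0.0054] [308. 225.]
oblong_frame 0.27 [0.4557 0.0733 0.0471] [345. 188.]
mixing_cup 0.72 [0.5244 0.3932 0.0074] [445. 168.]
pigment_jar 0.63 [0.4558 0.0717 0.0411] [344. 190.]
side 496.49263487179405 [ 0.2252 -0.751   0.9732] [ 0.212   0.6064 -0.7664]
large_disc 0.57 [ 0.5981 -0.236   0.0284] [393. 258.]
large_disc 0.5 [ 0.4848 -0.0634  0.0076] [320. 218.]
large_disc 0.2 [0.6108 0.1861 0.0331] [335. 133.]
small_disc 0.9 [ 0.5144 -0.3364  0.03  ] [376. 307.]
small_disc 0.8 [ 0.4995 -0.4145  0.0303] [385. 343.]
small_disc 0.57 [ 0.6015 -0.417   0.0321] [432. 329.]
square_block 0.56 [0.6104 0.1866 0.0371] [334. 131.]
oblong_block 0.87 [ 0.4286 -0.2575  0.0305] [325. 286.]
large_round_frame 0.88 [ 0.6387 -0.0204  0.0028] [372. 192.]
small_round_frame 0.6 [0.3935 0.2244 0.0085] [255. 146.]
square_frame 0.76 [0.5338 0.3947 0.0096] [287.  98.]
oblong_frame 0.81 [ 0.485  -0.0631  0.0084] [320. 218.]
mixing_cup 0.82 [0.3011 0.3555 0.0533] [210. 111.]
pigment_jar 0.69 [0.4444 0.0723 0.0534] [288. 170.]
wrist 338.33557969181425 [ 0.6252 -0.0659  0.3848] [-0.0012  0.2445 -0.9696]
```

View pics/scene0.png

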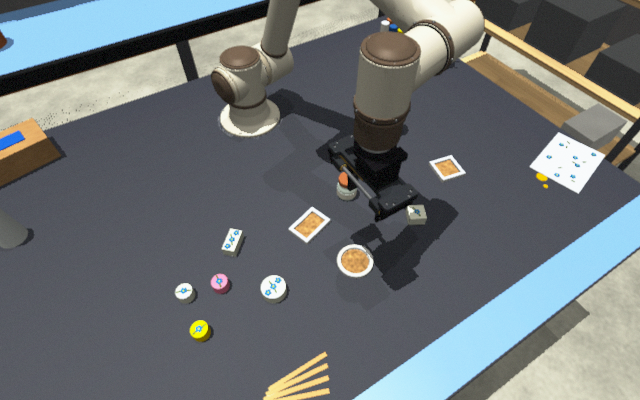

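View pics/side0.png

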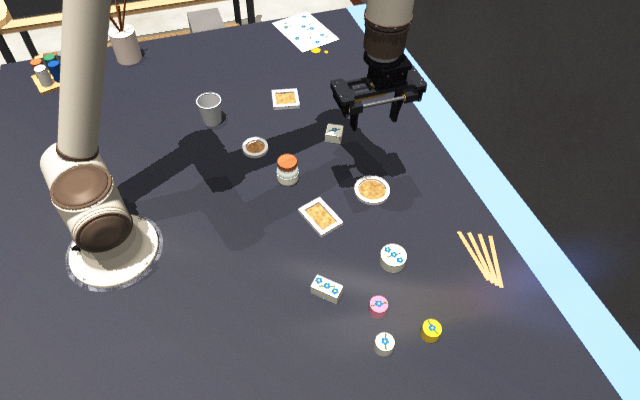

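The three small-disc look-alikes in the scene picture are white (185,293), pink (220,284) and yellow (200,331). Milky white fits the description, so (185,293) is the one. I'll confirm that in a crop, and fit poses and heights with two views.

```bash
cat >> h.py <<'E'
from scipy.optimize import minimize
a=np.linspace(0,2*np.pi,40,endpoint=False)
circ=lambda d:np.c_[np.cos(a),np.sin(a)]*d/2
rect=lambda x,y:np.array([[x,y],[-x,y],[-x,-y],[x,-y]])/2
SH=dict(large_disc=(circ(.06),.03),small_disc=(circ(.04),.03),square_block=(rect(.046,.046),.03),oblong_block=(rect(.064,.034),.03),
 large_round_frame=(circ(.092),.012),small_round_frame=(circ(.072),.012),square_frame=(rect(.078,.078),.012),oblong_frame=(rect(.096,.066),.012))
def sil(l,q,cam,s):
    o,h=SH[l]; c,sn=np.cos(q[3]),np.sin(q[3]); xy=o@np.array([[c,sn],[-sn,c]])+q[:2]
    P=np.r_[np.c_[xy,0*xy[:,0]+q[2]],np.c_[xy,0*xy[:,0]+q[2]-h]]
    C,M=T(cam,s); Q=(np.c_[P,np.ones(len(P))]@np.linalg.inv(M).T)
    uv=np.c_[C["cx"]+C["fx"]*Q[:,0]/Q[:,2],C["cy"]+C["fy"]*Q[:,1]/Q[:,2]]
    m=np.zeros((400,640),np.uint8); cv2.fillConvexPoly(m,cv2.convexHull(np.round(uv*16).astype(np.int32)),255,cv2.LINE_AA,4); return m/255.
def fit(l,views,xy,fixz=None):
    """views: (cam,state,mask); pose [x,y,ztop,yaw] by silhouette IoU"""
    h=SH[l][1]
    def mk(p): return [xy[0]+p[0]/100,xy[1]+p[1]/100,(h+p[2]/100) if fixz is None else fixz,p[3]*.3]
    def f(p):
        e=.0
        for c,s,m in views:
            g=sil(l,mk(p),c,s); m=cv2.GaussianBlur(m.astype(float),(0,0),1); g=cv2.GaussianBlur(g,(0,0),1)
            e+=1-np.minimum(g,m).sum()/np.maximum(g,m).sum()
        return e/len(views)
    best=None
    for y in np.arange(0,np.pi,np.pi/6) if len(SH[l][0])==4 else [0]:
        r=minimize(f,[0,0,0,y/.3],method="Nelder-Mead",options=dict(initial_simplex=np.array([0,0,0,y/.3])+np.r_[np.zeros((1,4)),np.eye(4)*.7],maxiter=150))
        if best is None or r.fun<best.fun: best=r
    q=mk(best.x); q[3]=np.degrees(q[3]); return np.array(q),best.fun
E
python3 - <<'E'
from h import *
np.set_printoptions(precision=4,suppress=True)
G=dict(large_disc=(.6,-.232),small_disc=(.5015,-.412),square_block=(.615,.19),oblong_block=(.4316,-.2585),large_round_frame=(.64,-.021),small_round_frame=(.3935,.2244),square_frame=(.529,.396),oblong_frame=(.483,-.062))
s=sense(); im={}; V={l:[] for l in G}
for n in("scene","side","wrist"):
    im[n]=capture(n)
    for l in G:
        u=proj(n,(*G[l],.02),s)
        c=[t["mask"] for t in trace(l,n)]
        c=[m for m in c if m.any() and np.linalg.norm(np.argwhere(m).mean(0)[::-1]-u)<25]
        if c: V[l].append((n,s,c[0]))
for l in G:
    if len(V[l]): q,e=fit(l,V[l],G[l],None if len(V[l])>1 else SH[l][1]); print(l,[(v[0],int(v[2].sum())) for v in V[l]],q,round(e,3))
crop=cv2.resize(im["side"][260:380,300:480],None,fx=3,fy=3,interpolation=cv2.INTER_CUBIC)
w=cv2.resize(im["wrist"],(540,338)); cv2.imwrite("pics/c1.png",np.vstack([crop[:250],w]))
E
```

```text
large_disc [('scene', 589), ('side', 642)] [ 0.6008 -0.2275  0.029  -4.1768] 0.104
small_disc [('scene', 266)] [ 0.4936 -0.409   0.03    4.469 ] 0.271
square_block [('scene', 392), ('side', 292), ('wrist', 47)] [  0.6137   0.2001   0.0336 -23.8305] 0.437Traceback (most recent call last):
  File "<stdin>", line 13, in <module>
  File "h.py", line 39, in fit
    r=minimize(f,[0,0,0,y/.3],method="Nelder-Mead",options=dict(initial_simplex=np.array([0,0,0,y/.3])+np.r_[np.zeros((1,4)),np.eye(4)*.7],maxiter=150))
    res = _minimize_neldermead(fun, x0, args, callback, bounds=bounds,
                               **options)
    fxr = func(xr)
    fx = function(np.copy(x), *(wrapper_args + args))
  File "h.py", line 34, in f
    g=sil(l,mk(p),c,s); m=cv2.GaussianBlur(m.astype(float),(0,0),1); g=cv2.GaussianBlur(g,(0,0),1)
  File "h.py", line 24, in sil
    C,M=T(cam,s); Q=(np.c_[P,np.ones(len(P))]@np.linalg.inv(M).T)
        ~^^^^^^^
  File "h.py", line 5, in T
    c=calibration(cam)
ValueError: time passes only in moves, steps and waits
```

```bash
cat >> h.py <<'E'
import functools; calibration=functools.cache(calibration)
G=dict(large_disc=(.6,-.232),small_disc=(.5015,-.412),square_block=(.615,.19),oblong_block=(.4316,-.2585),large_round_frame=(.64,-.021),small_round_frame=(.3935,.2244),square_frame=(.529,.396),oblong_frame=(.483,-.062))
def seg(im,cam,l,xy,s,rad=None):
    """bright thing near the expected spot, hull-filled; None if it touches the border"""
    g=im.max(2); z=SH[l][1]; u=proj(cam,(*xy,z*.7),s)
    if not(8<u[0]<632 and 8<u[1]<392): return None
    R=np.abs(sil(l,[*xy,z,0],cam,s)).sum()**.5*.9+6
    win=np.zeros(g.shape,np.uint8); cv2.circle(win,tuple(int(t) for t in u),int(R),255,-1)
    t,_=cv2.threshold(g[win>0].reshape(-1,1),0,255,cv2.THRESH_OTSU)
    n,lab,st,ce=cv2.connectedComponentsWithStats(((g>t)&(win>0)).astype(np.uint8))
    if n<2: return None
    k=1+np.argmax(st[1:,4]); ys=np.argwhere(lab==k)[:,::-1].astype(np.int32)
    m=np.zeros(g.shape,np.uint8); cv2.fillConvexPoly(m,cv2.convexHull(ys),1)
    if m[0].any() or m[-1].any() or m[:,0].any() or m[:,-1].any(): return None
    return m>0
E
python3 - <<'E'
from h import *
np.set_printoptions(precision=4,suppress=True)
s=sense(); print(s["time_s"]); im={}
for n in("scene","side","wrist"): im[n]=capture(n)
over={n:im[n].copy() for n in im}
for l in G:
    V=[(n,s,m) for n in im if (m:=seg(im[n],n,l,G[l],s)) is not None]
    for n,_,m in V: cv2.drawContours(over[n],cv2.findContours(m.astype(np.uint8),0,2)[0],-1,(0,0,255),1)
    for sub in [V]+([[v] for v in V]):
        q,e=fit(l,sub,G[l],None if len(sub)>1 else SH[l][1]); print(l,[v[0] for v in sub],q,round(e,3))
crop=cv2.resize(over["side"][260:380,300:480],None,fx=3,fy=3,interpolation=cv2.INTER_CUBIC)
cv2.imwrite("pics/c1.png",np.vstack([crop[:260],cv2.resize(over["wrist"],(540,338))]))
E
```

```text
2.5
large_disc ['scene', 'side'] [ 0.6015 -0.228   0.0316 -4.5103] 0.289
large_disc ['scene'] [ 0.5876 -0.2248  0.03    8.5511] 0.242
large_disc ['side'] [ 0.6131 -0.2136  0.03   26.6022] 0.303
small_disc ['scene', 'side'] [ 0.5007 -0.4098  0.0323  5.6585] 0.374
small_disc ['scene'] [  0.4826  -0.4131   0.03   -44.9232] 0.391
small_disc ['side'] [ 0.5022 -0.4073  0.03   -0.7338] 0.341
square_block ['scene', 'side', 'wrist'] [  0.6137   0.1997   0.0306 -22.9651] 0.476
square_block ['scene'] [ 0.6046  0.2111  0.03   47.0959] 0.375
square_block ['side'] [ 0.6147  0.2033  0.03   66.874 ] 0.142
square_block ['wrist'] [ 0.614   0.1595  0.03   50.6922] 0.4
oblong_block ['scene', 'side'] [  0.4307  -0.2572   0.0406 147.4005] 0.352
oblong_block ['scene'] [  0.4195  -0.2547   0.03   146.433 ] 0.33
oblong_block ['side'] [  0.4359  -0.2479   0.03   154.7191] 0.333
large_round_frame ['scene', 'side', 'wrist'] [ 0.6381 -0.0173  0.0125  3.565 ] 0.104
large_round_frame ['scene'] [ 0.6338 -0.0149  0.012  17.7942] 0.116
large_round_frame ['side'] [ 0.6436 -0.0092  0.012   5.5498] 0.152
large_round_frame ['wrist'] [ 0.6383 -0.0172  0.012  -3.6668] 0.02
small_round_frame ['scene', 'side'] [ 0.3861  0.1956  0.0535 56.2926] 0.554
small_round_frame ['scene'] [ 0.3355  0.2729  0.012  29.3138] 0.281
small_round_frame ['side'] [ 0.3943  0.2334  0.012  12.8454] 0.178
square_frame ['scene', 'side'] [  0.5296   0.3985   0.018  -10.0561] 0.154
square_frame ['scene'] [ 0.5226  0.4052  0.012  79.6923] 0.142
square_frame ['side'] [ 0.5324  0.4103  0.012  79.3929] 0.139
oblong_frame ['scene', 'side', 'wrist'] [  0.4844  -0.0585   0.0159 107.4031] 0.097
oblong_frame ['scene'] [  0.4782  -0.0563   0.012  108.1244] 0.109
oblong_frame ['side'] [  0.4873  -0.0516   0.012  -75.2012] 0.115
oblong_frame ['wrist'] [  0.4835  -0.0582   0.012  107.7407] 0.033
```

View pics/c1.png

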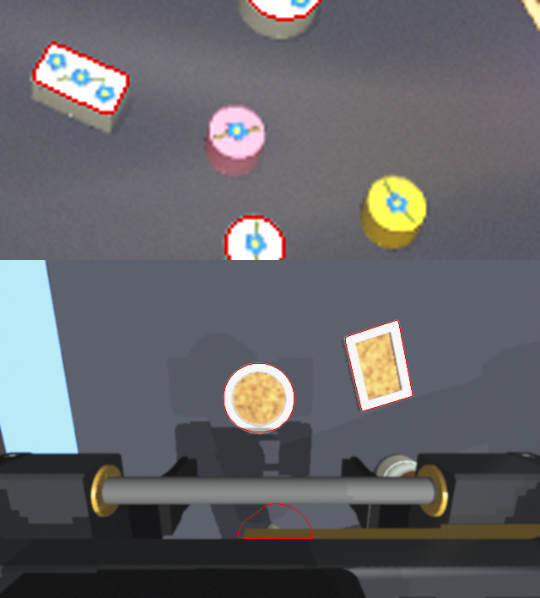

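The crop shows a plain white small disc at side (385,343), next to pink (378,306) and yellow (432,329), so the white one is confirmed. The brightness masks cover only the top faces of the castings. The next move is to a wrist view over the three castings on the right.

Call:
{"fn": "servo_tool", "kwargs": {
  "deltas": [
    {"tx": 25,"ty": 9,"tz": -10},
    {"tx": 60,"ty": 22,"tz": -24},
    {"tx": 95,"ty": 36,"tz": -38},
    {"tx": 130,"ty": 49,"tz": -52},
    {"tx": 165,"ty": 62,"tz": -66},
    {"tx": 200,"ty": 75,"tz": -80},
    {"tx": 230,"ty": 86,"tz": -91},
    {"tx": 250,"ty": 94,"tz": -98},
    {"tx": 250,"ty": 94,"tz": -98},
    {"tx": 250,"ty": 94,"tz": -98},
    {"tx": 250,"ty": 94,"tz": -98}
  ]
}}

```text
schema error: expected keys tx, ty, tz, ax, ay, az, claw
```

```bash
cat >> h.py <<'E'
for l in list(SH)[:4]: SH[l]=(SH[l][0],.03)
def top(l): return l.endswith(("disc","block"))
_sil=sil
def sil(l,q,cam,s):
    if not top(l): return _sil(l,q,cam,s)
    o=SH[l]; SH[l]=(o[0],0.0); r=_sil(l,q,cam,s); SH[l]=o; return r
E
cat > look.py <<'E'
from h import *
import sys
np.set_printoptions(precision=4,suppress=True)
cams=sys.argv[1].split(","); labels=sys.argv[2].split(",")
s=sense(); print(s["time_s"],s["tcp_pos"],s["gripper_width"],s["wrist_force"]); im={n:capture(n) for n in cams}; over={n:im[n].copy() for n in im}
for l in labels:
    V=[(n,s,m) for n in im if (m:=seg(im[n],n,l,G[l],s)) is not None]
    for n,_,m in V: cv2.drawContours(over[n],cv2.findContours(m.astype(np.uint8),0,2)[0],-1,(0,0,255),1)
    for sub in ([V] if len(V)>1 else [])+[[v] for v in V]:
        q,e=fit(l,sub,G[l],None if len(sub)>1 else SH[l][1]); print(l,[v[0] for v in sub],q,round(e,3))
for n in over: cv2.imwrite(f"pics/{sys.argv[3]}_{n}.png",over[n])
E
python3 look.py scene,side,wrist large_disc,small_disc,oblong_block,square_block,small_round_frame,square_frame r1
```

```text
2.65 [0.625  0.     0.2225] 0.9975430307952662 [ 0.1601 -0.173   0.3933]
large_disc ['scene', 'side'] [ 0.6015 -0.2288  0.032  -4.2071] 0.063
large_disc ['scene'] [ 0.6004 -0.2288  0.03   -8.1707] 0.059
large_disc ['side'] [ 0.6025 -0.2278  0.03   -7.7327] 0.054
small_disc ['scene', 'side'] [ 0.4997 -0.4107  0.032   4.8109] 0.099
small_disc ['scene'] [ 0.4984 -0.411   0.03    9.6918] 0.097
small_disc ['side'] [ 0.5008 -0.4093  0.03   -6.1697] 0.091
oblong_block ['scene', 'side'] [  0.4316  -0.2573   0.032  -45.1546] 0.054
oblong_block ['scene'] [  0.4302  -0.2573   0.03   -44.5572] 0.049
oblong_block ['side'] [  0.4322  -0.2564   0.03   134.7186] 0.052
square_block ['scene', 'side', 'wrist'] [ 0.613   0.2002  0.027  60.538 ] 0.46
square_block ['scene'] [ 0.6137  0.1987  0.03   62.1027] 0.076
square_block ['side'] [ 0.608   0.1889  0.03   61.6984] 0.31
square_block ['wrist'] [ 0.6142  0.1545  0.03   -3.2581] 0.386
small_round_frame ['scene', 'side'] [ 0.386   0.1987  0.0496 51.3728] 0.554
small_round_frame ['scene'] [ 0.3375  0.2712  0.012  29.6509] 0.275
small_round_frame ['side'] [ 0.3943  0.2334  0.012  12.8454] 0.178
square_frame ['scene', 'side'] [  0.5289   0.3954   0.0169 -10.0322] 0.155
square_frame ['scene'] [ 0.5221  0.4038  0.012  79.4475] 0.14
square_frame ['side'] [ 0.5324  0.4103  0.012  79.3929] 0.139
```

View pics/r1_wrist.png

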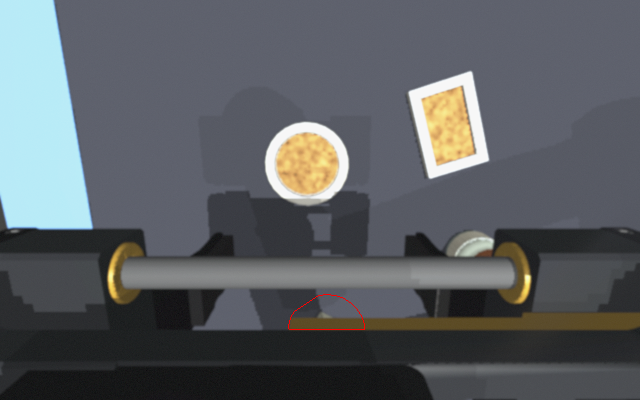

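The move was refused because every row needs all seven keys. That still view showed the large frame at (307,163) and the oblong frame at (448,125). The right-hand castings measure consistently from the two views, with tops at 0.032 m against the expected 0.030 m. I'll go straight to the large disc.

Call:
{"fn": "servo_tool", "kwargs": {
  "deltas": [
    {"tx": 25,"ty": 3,"tz": 5,"ax": 0,"ay": 0,"az": 0,"claw": 87},
    {"tx": 60,"ty": 6,"tz": 20,"ax": 0,"ay": 0,"az": 0,"claw": 87},
    {"tx": 95,"ty": 10,"tz": 40,"ax": 0,"ay": 0,"az": 0,"claw": 87},
    {"tx": 130,"ty": 14,"tz": 60,"ax": 0,"ay": 0,"az": 0,"claw": 87},
    {"tx": 165,"ty": 18,"tz": 80,"ax": 0,"ay": 0,"az": 0,"claw": 87},
    {"tx": 195,"ty": 21,"tz": 100,"ax": 0,"ay": 0,"az": 0,"claw": 87},
    {"tx": 218,"ty": 23,"tz": 120,"ax": 0,"ay": 0,"az": 0,"claw": 87},
    {"tx": 228,"ty": 23.5,"tz": 135,"ax": 0,"ay": 0,"az": 0,"claw": 87},
    {"tx": 228,"ty": 23.5,"tz": 142,"ax": 0,"ay": 0,"az": 0,"claw": 87},
    {"tx": 228,"ty": 23.5,"tz": 142,"ax": 0,"ay": 0,"az": 0,"claw": 87},
    {"tx": 228,"ty": 23.5,"tz": 142,"ax": 0,"ay": 0,"az": 0,"claw": 87}
  ]
}}

```text
time_s: 3.72
tcp_pos: [0.6019, -0.2274, 0.0809]
ee_rot: [[0.001, -1.0, 0.0], [-1.0, -0.001, -0.0], [0.0, -0.0, -1.0]]
wrist_force: [0.3, -0.7, -0.1]
gripper_width: 0.999
gripper_force: 0.0
```

```bash
python3 - <<'E'
from h import *
s=sense();im=capture("wrist");print(s["tcp_pos"],s["ee_rot"])
for l in("large_disc","small_disc","oblong_block"):
    m=seg(im,"wrist",l,G[l],s)
    if m is not None: print(l,fit(l,[("wrist",s,m)],G[l],.03),m.sum()); cv2.drawContours(im,cv2.findContours(m.astype(np.uint8),0,2)[0],-1,(0,0,255),1)
cv2.imwrite("pics/r2.png",im)
E
```

```text
[ 0.60190698 -0.22744983  0.08085593] [[ 8.63255924e-04 -9.99999613e-01  1.72201651e-04]
 [-9.99999583e-01 -8.63307297e-04 -2.98476286e-04]
 [ 2.98624833e-04 -1.71943918e-04 -9.99999941e-01]]
large_disc (array([ 0.60132304, -0.22787817,  0.03      ,  6.41444817]), np.float64(0.08087271307329014)) 5899
oblong_block (array([ 4.31966553e-01, -2.56203014e-01,  3.00000000e-02,  1.35525639e+02]), np.float64(0.019835933837520914)) 5360
```

View pics/r2.png

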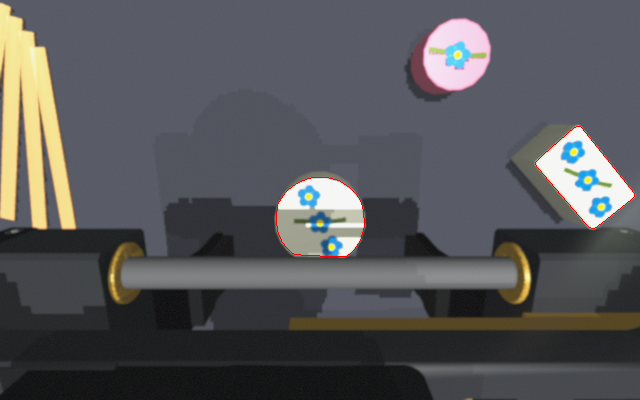

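The wrist view shows the large disc centred between the fingers at (320,217) and the oblong at (585,178), and both agree with the two-view fit. Next I descend and grip.

Call:
{"fn": "servo_tool", "kwargs": {
  "deltas": [
    {"tx": 0,"ty": 0,"tz": 18,"ax": 0,"ay": 0,"az": 0,"claw": 87},
    {"tx": 0,"ty": 0.5,"tz": 38,"ax": 0,"ay": 0,"az": 0,"claw": 87},
    {"tx": 0.5,"ty": 0.5,"tz": 55,"ax": 0,"ay": 0,"az": 0,"claw": 87},
    {"tx": 0.5,"ty": 0.5,"tz": 66,"ax": 0,"ay": 0,"az": 0,"claw": 87},
    {"tx": 0.5,"ty": 0.5,"tz": 70,"ax": 0,"ay": 0,"az": 0,"claw": 87},
    {"tx": 0.5,"ty": 0.5,"tz": 70,"ax": 0,"ay": 0,"az": 0,"claw": 70},
    {"tx": 0.5,"ty": 0.5,"tz": 70,"ax": 0,"ay": 0,"az": 0,"claw": 50},
    {"tx": 0.5,"ty": 0.5,"tz": 70,"ax": 0,"ay": 0,"az": 0,"claw": 50},
    {"tx": 0.5,"ty": 0.5,"tz": 70,"ax": 0,"ay": 0,"az": 0,"claw": 50},
    {"tx": 0.5,"ty": 0.5,"tz": 70,"ax": 0,"ay": 0,"az": 0,"claw": 50},
    {"tx": 0.5,"ty": 0.5,"tz": 70,"ax": 0,"ay": 0,"az": 0,"claw": 50},
    {"tx": 0.5,"ty": 0.5,"tz": 70,"ax": 0,"ay": 0,"az": 0,"claw": 50}
  ]
}}

```text
time_s: 4.77
tcp_pos: [0.6015, -0.2286, 0.0114]
ee_rot: [[0.0, -1.0, 0.001], [-1.0, -0.0, -0.0], [0.0, -0.001, -1.0]]
wrist_force: [-0.2, 0.8, 3.9]
gripper_width: 0.677
gripper_force: 30.0
```

Call:
{"fn": "servo_tool", "kwargs": {
  "deltas": [
    {"tx": 0,"ty": 0,"tz": -15,"ax": 0,"ay": 0,"az": 0,"claw": 50},
    {"tx": -8,"ty": -1,"tz": -40,"ax": 0,"ay": 0,"az": 0,"claw": 50},
    {"tx": -30,"ty": -5,"tz": -55,"ax": 0,"ay": 0,"az": 0,"claw": 50},
    {"tx": -62,"ty": -11,"tz": -60,"ax": 0,"ay": 0,"az": 0,"claw": 50},
    {"tx": -97,"ty": -17,"tz": -60,"ax": 0,"ay": 0,"az": 0,"claw": 50},
    {"tx": -132,"ty": -23,"tz": -60,"ax": 0,"ay": 0,"az": 0,"claw": 50},
    {"tx": -165,"ty": -29,"tz": -58,"ax": 0,"ay": 0,"az": 0,"claw": 50},
    {"tx": -192,"ty": -34,"tz": -52,"ax": 0,"ay": 0,"az": 0,"claw": 50},
    {"tx": -207,"ty": -36.5,"tz": -44,"ax": 0,"ay": 0,"az": 0,"claw": 50},
    {"tx": -211,"ty": -37,"tz": -36,"ax": 0,"ay": 0,"az": 0,"claw": 50},
    {"tx": -211,"ty": -37,"tz": -30,"ax": 0,"ay": 0,"az": 0,"claw": 50},
    {"tx": -211,"ty": -37,"tz": -30,"ax": 0,"ay": 0,"az": 0,"claw": 50}
  ]
}}

```text
time_s: 5.77
tcp_pos: [0.6362, -0.0184, 0.0382]
ee_rot: [[-0.001, -1.0, -0.005], [-1.0, 0.001, -0.001], [0.001, 0.005, -1.0]]
wrist_force: [-0.6, -0.4, -0.9]
gripper_width: 0.681
gripper_force: 30.0
```

Call:
{"fn": "servo_tool", "kwargs": {
  "deltas": [
    {"tx": 0,"ty": 0,"tz": 6,"ax": 0,"ay": 0,"az": 0,"claw": 50},
    {"tx": 0,"ty": 0,"tz": 12,"ax": 0,"ay": 0,"az": 0,"claw": 50},
    {"tx": 0,"ty": 0,"tz": 17,"ax": 0,"ay": 0,"az": 0,"claw": 50},
    {"tx": 0,"ty": 0,"tz": 20,"ax": 0,"ay": 0,"az": 0,"claw": 50},
    {"tx": 0,"ty": 0,"tz": 22,"ax": 0,"ay": 0,"az": 0,"claw": 50},
    {"tx": 0,"ty": 0,"tz": 23,"ax": 0,"ay": 0,"az": 0,"claw": 50},
    {"tx": 0,"ty": 0,"tz": 23,"ax": 0,"ay": 0,"az": 0,"claw": 50}
  ]
}}

```text
time_s: 6.35
tcp_pos: [0.6379, -0.0176, 0.0174]
ee_rot: [[-0.0, -1.0, -0.0], [-1.0, 0.0, -0.0], [0.0, 0.0, -1.0]]
wrist_force: [0.7, -0.3, -0.8]
gripper_width: 0.685
gripper_force: 30.0
```

Call:
{"fn": "servo_tool", "kwargs": {
  "deltas": [
    {"tx": 0,"ty": 0,"tz": 0.6,"ax": 0,"ay": 0,"az": 0,"claw": 50},
    {"tx": 0,"ty": 0,"tz": 1.2,"ax": 0,"ay": 0,"az": 0,"claw": 50},
    {"tx": 0,"ty": 0,"tz": 1.2,"ax": 0,"ay": 0,"az": 0,"claw": 50},
    {"tx": 0,"ty": 0,"tz": 1.2,"ax": 0,"ay": 0,"az": 0,"claw": 50}
  ]
}}

```text
time_s: 6.68
tcp_pos: [0.6381, -0.0174, 0.0165]
ee_rot: [[0.0, -1.0, 0.0], [-1.0, -0.0, 0.0], [-0.0, -0.0, -1.0]]
wrist_force: [0.1, 0.6, -0.5]
gripper_width: 0.68
gripper_force: 30.0
```

Call:
{"fn": "servo_tool", "kwargs": {
  "deltas": [
    {"tx": 0,"ty": 0,"tz": 0.7,"ax": 0,"ay": 0,"az": 0,"claw": 50},
    {"tx": 0,"ty": 0,"tz": 0.7,"ax": 0,"ay": 0,"az": 0,"claw": 50},
    {"tx": 0,"ty": 0,"tz": 0.7,"ax": 0,"ay": 0,"az": 0,"claw": 64},
    {"tx": 0,"ty": 0,"tz": 0.7,"ax": 0,"ay": 0,"az": 0,"claw": 72},
    {"tx": 0,"ty": 0,"tz": 0.5,"ax": 0,"ay": 0,"az": 0,"claw": 78},
    {"tx": 0,"ty": 0,"tz": 0,"ax": 0,"ay": 0,"az": 0,"claw": 80},
    {"tx": 0,"ty": 0,"tz": -10,"ax": 0,"ay": 0,"az": 0,"claw": 80},
    {"tx": 0,"ty": 0,"tz": -35,"ax": 0,"ay": 0,"az": 0,"claw": 80},
    {"tx": 0,"ty": 0,"tz": -65,"ax": 0,"ay": 0,"az": 0,"claw": 80},
    {"tx": 0,"ty": 0,"tz": -80,"ax": 0,"ay": 0,"az": 0,"claw": 80}
  ]
}}

```text
time_s: 7.52
tcp_pos: [0.6399, -0.0175, 0.1005]
ee_rot: [[0.001, -1.0, 0.005], [-1.0, -0.001, -0.0], [0.0, -0.005, -1.0]]
wrist_force: [0.7, 0.4, 0.6]
gripper_width: 0.918
gripper_force: 0.0
```

Call:
{"fn": "servo_tool", "kwargs": {
  "deltas": [
    {"tx": 25,"ty": 9,"tz": 0,"ax": 0,"ay": 0,"az": 0,"claw": 66},
    {"tx": 62,"ty": 22,"tz": 0,"ax": 0,"ay": 0,"az": 0,"claw": 66},
    {"tx": 100,"ty": 35,"tz": 0,"ax": 0,"ay": 0,"az": 0,"claw": 66},
    {"tx": 138,"ty": 48,"tz": 0,"ax": 0,"ay": 0,"az": 0,"claw": 66},
    {"tx": 176,"ty": 62,"tz": 0,"ax": 0,"ay": 0,"az": 0,"claw": 66},
    {"tx": 214,"ty": 75,"tz": 0,"ax": 0,"ay": 0,"az": 0,"claw": 66},
    {"tx": 252,"ty": 88,"tz": 0,"ax": 0,"ay": 0,"az": 0,"claw": 66},
    {"tx": 290,"ty": 102,"tz": 0,"ax": 0,"ay": 0,"az": 0,"claw": 66},
    {"tx": 326,"ty": 115,"tz": 3,"ax": 0,"ay": 0,"az": 0,"claw": 66},
    {"tx": 358,"ty": 126,"tz": 6,"ax": 0,"ay": 0,"az": 0,"claw": 66},
    {"tx": 380,"ty": 134,"tz": 10,"ax": 0,"ay": 0,"az": 0,"claw": 66},
    {"tx": 390,"ty": 138,"tz": 12,"ax": 0,"ay": 0,"az": 0,"claw": 66}
  ]
}}

```text
time_s: 8.52
tcp_pos: [0.4984, -0.4104, 0.0845]
ee_rot: [[-0.004, -1.0, 0.0], [-1.0, 0.004, -0.0], [0.0, -0.0, -1.0]]
wrist_force: [0.6, 0.3, -0.8]
gripper_width: 0.758
gripper_force: 0.0
```

Call:
{"fn": "servo_tool", "kwargs": {
  "deltas": [
    {"tx": 0,"ty": 0,"tz": 0,"ax": 0,"ay": 0,"az": 0,"claw": 66},
    {"tx": 0,"ty": 0,"tz": 0,"ax": 0,"ay": 0,"az": 0,"claw": 66}
  ]
}}

```text
time_s: 8.68
tcp_pos: [0.4999, -0.4075, 0.0845]
ee_rot: [[-0.001, -1.0, 0.0], [-1.0, 0.001, 0.0], [-0.0, -0.0, -1.0]]
wrist_force: [0.8, 0.9, 0.8]
gripper_width: 0.761
gripper_force: 0.0
```

```bash
python3 - <<'E'
from h import *
s=sense();im=capture("wrist");print(s["tcp_pos"],s["ee_rot"])
for l in("small_disc",):
    m=seg(im,"wrist",l,G[l],s)
    if m is not None: print(l,fit(l,[("wrist",s,m)],G[l],.03),m.sum()); cv2.drawContours(im,cv2.findContours(m.astype(np.uint8),0,2)[0],-1,(0,0,255),1)
sc=capture("side"); 
cv2.imwrite("pics/r3.png",np.vstack([im[60:270],cv2.resize(sc[150:260,320:440],None,fx=2.5,fy=2.5)[:, :].repeat(1,0) if 0 else cv2.copyMakeBorder(cv2.resize(sc[150:260,320:440],None,fx=2.7,fy=2.7),0,0,0,640-324,0)]))
E
```

```text
[ 0.49988623 -0.40745339  0.08451067] [[-7.89628692e-04 -9.99999688e-01  2.59145052e-05]
 [-9.99999679e-01  7.89632296e-04  1.39380003e-04]
 [-1.39400423e-04 -2.58044385e-05 -9.99999990e-01]]
small_disc (array([ 0.4999976 , -0.41090656,  0.03      ,  5.52251603]), np.float64(0.06852943085085494)) 2983
```

View pics/r3.png

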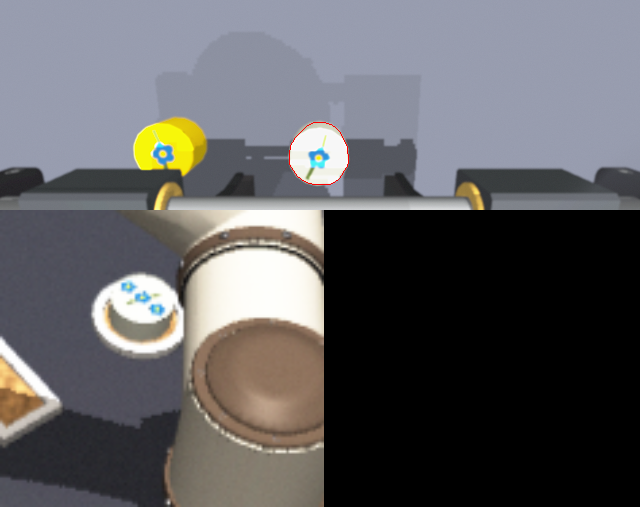

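The large disc sits flat in its frame, in the lower left crop. The white small disc is between the fingers at crop pixel (318,155), with the yellow one to the left at (163,150). I go down 73.5 mm with +3 mm in tx and grip.

Call:
{"fn": "servo_tool", "kwargs": {
  "deltas": [
    {"tx": 1,"ty": 0,"tz": 18,"ax": 0,"ay": 0,"az": 0,"claw": 66},
    {"tx": 3,"ty": 0,"tz": 40,"ax": 0,"ay": 0,"az": 0,"claw": 66},
    {"tx": 3,"ty": 0,"tz": 58,"ax": 0,"ay": 0,"az": 0,"claw": 66},
    {"tx": 3,"ty": 0,"tz": 69,"ax": 0,"ay": 0,"az": 0,"claw": 66},
    {"tx": 3,"ty": 0,"tz": 73.5,"ax": 0,"ay": 0,"az": 0,"claw": 66},
    {"tx": 3,"ty": 0,"tz": 73.5,"ax": 0,"ay": 0,"az": 0,"claw": 55},
    {"tx": 3,"ty": 0,"tz": 73.5,"ax": 0,"ay": 0,"az": 0,"claw": 30},
    {"tx": 3,"ty": 0,"tz": 73.5,"ax": 0,"ay": 0,"az": 0,"claw": 30},
    {"tx": 3,"ty": 0,"tz": 73.5,"ax": 0,"ay": 0,"az": 0,"claw": 30},
    {"tx": 3,"ty": 0,"tz": 73.5,"ax": 0,"ay": 0,"az": 0,"claw": 30},
    {"tx": 3,"ty": 0,"tz": 73.5,"ax": 0,"ay": 0,"az": 0,"claw": 30},
    {"tx": 3,"ty": 0,"tz": 73.5,"ax": 0,"ay": 0,"az": 0,"claw": 30}
  ]
}}

```text
time_s: 9.78
tcp_pos: [0.5005, -0.4107, 0.0118]
ee_rot: [[0.0, -1.0, 0.001], [-1.0, -0.0, -0.001], [0.001, -0.001, -1.0]]
wrist_force: [-0.9, 1.4, 3.0]
gripper_width: 0.452
gripper_force: 30.0
```

Call:
{"fn": "servo_tool", "kwargs": {
  "deltas": [
    {"tx": 0,"ty": 0,"tz": -15,"ax": 0,"ay": 0,"az": 0,"claw": 30},
    {"tx": -5,"ty": 1,"tz": -42,"ax": 0,"ay": 0,"az": 0,"claw": 30},
    {"tx": -25,"ty": 4,"tz": -70,"ax": 0,"ay": 0,"az": 0,"claw": 30},
    {"tx": -55,"ty": 9,"tz": -90,"ax": 0,"ay": 0,"az": 0,"claw": 30},
    {"tx": -90,"ty": 14,"tz": -105,"ax": 0,"ay": 0,"az": 0,"claw": 30},
    {"tx": -126,"ty": 19,"tz": -120,"ax": 0,"ay": 0,"az": 0,"claw": 30},
    {"tx": -162,"ty": 25,"tz": -135,"ax": 0,"ay": 0,"az": 0,"claw": 30},
    {"tx": -198,"ty": 30,"tz": -150,"ax": 0,"ay": 0,"az": 0,"claw": 30},
    {"tx": -234,"ty": 36,"tz": -160,"ax": 0,"ay": 0,"az": 0,"claw": 30},
    {"tx": -272,"ty": 41,"tz": -170,"ax": 0,"ay": 0,"az": 0,"claw": 30},
    {"tx": -310,"ty": 47,"tz": -180,"ax": 0,"ay": 0,"az": 0,"claw": 30},
    {"tx": -348,"ty": 53,"tz": -190,"ax": 0,"ay": 0,"az": 0,"claw": 30}
  ]
}}

```text
time_s: 10.78
tcp_pos: [0.4461, -0.061, 0.2014]
ee_rot: [[-0.001, -1.0, 0.0], [-1.0, 0.001, 0.0], [-0.0, -0.0, -1.0]]
wrist_force: [1.3, 0.9, -0.4]
gripper_width: 0.45
gripper_force: 30.0
```

Call:
{"fn": "servo_tool", "kwargs": {
  "deltas": [
    {"tx": -38,"ty": 6,"tz": 0,"ax": 0,"ay": 0,"az": 0,"claw": 30},
    {"tx": -76,"ty": 12,"tz": 0,"ax": 0,"ay": 0,"az": 0,"claw": 30},
    {"tx": -114,"ty": 18,"tz": 0,"ax": 0,"ay": 0,"az": 0,"claw": 30},
    {"tx": -152,"ty": 24,"tz": 0,"ax": 0,"ay": 0,"az": 0,"claw": 30},
    {"tx": -190,"ty": 30,"tz": 0,"ax": 0,"ay": 0,"az": 0,"claw": 30},
    {"tx": -228,"ty": 36,"tz": 0,"ax": 0,"ay": 0,"az": 0,"claw": 30},
    {"tx": -266,"ty": 42,"tz": 0,"ax": 0,"ay": 0,"az": 0,"claw": 30},
    {"tx": -302,"ty": 48,"tz": 0,"ax": 0,"ay": 0,"az": 0,"claw": 30},
    {"tx": -330,"ty": 51,"tz": 0,"ax": 0,"ay": 0,"az": 0,"claw": 30},
    {"tx": -350,"ty": 53,"tz": 0,"ax": 0,"ay": 0,"az": 0,"claw": 30},
    {"tx": -350,"ty": 53,"tz": 0,"ax": 0,"ay": 0,"az": 0,"claw": 30},
    {"tx": -350,"ty": 53,"tz": 0,"ax": 0,"ay": 0,"az": 0,"claw": 30}
  ]
}}

```text
time_s: 11.78
tcp_pos: [0.3935, 0.2881, 0.2004]
ee_rot: [[0.002, -1.0, -0.001], [-1.0, -0.002, -0.001], [0.001, 0.001, -1.0]]
wrist_force: [-0.4, -0.5, -0.7]
gripper_width: 0.455
gripper_force: 30.0
```

```bash
python3 - <<'E'
from h import *
G["small_round_frame"]=(.394,.23);G["square_block"]=(.6137,.1987)
s=sense();im=capture("wrist");print(s["tcp_pos"],s["ee_rot"],s["gripper_width"])
sd=capture("side");sc=capture("scene")
for l in("small_round_frame","square_block","square_frame"):
    for n,I in(("wrist",im),("side",sd),("scene",sc)):
        m=seg(I,n,l,G[l],s)
        if m is not None: print(n,l,fit(l,[(n,s,m)],G[l],SH[l][1]),m.sum()); cv2.drawContours(I,cv2.findContours(m.astype(np.uint8),0,2)[0],-1,(0,0,255),1)
f=lambda I,u,v:cv2.resize(I[v:v+100,u:u+160],(320,200))
cv2.imwrite("pics/r4.png",np.vstack([im[:300],np.hstack([f(sd,210,80),f(sc,320,130)])]))
E
```

```text
[0.39349421 0.28806817 0.20042815] [[ 1.55582980e-03 -9.99998500e-01 -7.60835513e-04]
 [-9.99998557e-01 -1.55530945e-03 -6.84040025e-04]
 [ 6.82855665e-04  7.61898664e-04 -9.99999477e-01]] 0.45477813308198345
wrist small_round_frame (array([ 0.39097434,  0.22281916,  0.012     , -4.83016595]), np.float64(0.026238102025365806)) 4402
side small_round_frame (array([ 0.39421053,  0.23229489,  0.012     , -2.32245955]), np.float64(0.18871939775226376)) 409
scene small_round_frame (array([0.38369865, 0.22795768, 0.012     , 7.40431297]), np.float64(0.17347802499894482)) 353
wrist square_block (array([6.12195943e-01, 2.00974013e-01, 3.00000000e-02, 6.14927011e+01]), np.float64(0.11943730830684551)) 3028
side square_block (array([6.14617389e-01, 2.01336139e-01, 3.00000000e-02, 6.01670799e+01]), np.float64(0.07300301364634809)) 213
scene square_block (array([  0.61333463,   0.19951613,   0.03      , -26.3985179 ]), np.float64(0.07499280718349588)) 262
wrist square_frame (array([ 0.56321759,  0.41602814,  0.012     , -1.04260511]), np.float64(0.2743725083692524)) 3835
side square_frame (array([5.32719684e-01, 4.10334682e-01, 1.20000000e-02, 7.95327872e+01]), np.float64(0.1346880399785153)) 494
scene square_frame (array([5.23250127e-01, 4.02576001e-01, 1.20000000e-02, 8.23598099e+01]), np.float64(0.16235272288307334)) 558
```

View pics/r4.png

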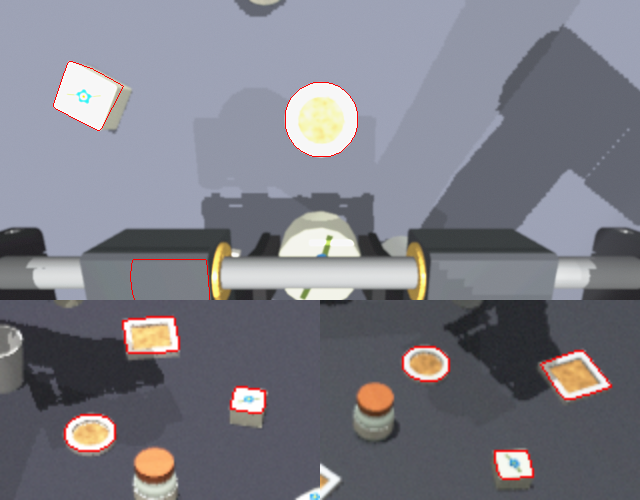

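Call:
{"fn": "servo_tool", "kwargs": {
  "deltas": [
    {"tx": 0,"ty": 1,"tz": 25,"ax": 0,"ay": 0,"az": 0,"claw": 30},
    {"tx": 0,"ty": 2.5,"tz": 60,"ax": 0,"ay": 0,"az": 0,"claw": 30},
    {"tx": 0,"ty": 2.5,"tz": 85,"ax": 0,"ay": 0,"az": 0,"claw": 30},
    {"tx": 0,"ty": 2.5,"tz": 95,"ax": 0,"ay": 0,"az": 0,"claw": 30},
    {"tx": 0,"ty": 2.5,"tz": 95,"ax": 0,"ay": 0,"az": 0,"claw": 30},
    {"tx": 0,"ty": 2.5,"tz": 95,"ax": 0,"ay": 0,"az": 0,"claw": 30}
  ]
}}

```text
time_s: 12.43
tcp_pos: [0.3918, 0.2867, 0.1059]
ee_rot: [[-0.001, -1.0, -0.0], [-1.0, 0.001, -0.001], [0.001, 0.0, -1.0]]
wrist_force: [0.2, 0.3, 0.3]
gripper_width: 0.448
gripper_force: 30.0
```

```bash
python3 - <<'E'
from h import *
G["small_round_frame"]=(.391,.223)
s=sense();im=capture("wrist");print(s["tcp_pos"],s["gripper_width"])
l="small_round_frame"
m=seg(im,"wrist",l,G[l],s)
for z in(.006,.012,.018): print(fit(l,[("wrist",s,m)],G[l],z))
E
```

```text
[0.39182145 0.28666973 0.10593139] 0.4475302872031719
(array([3.91195143e-01, 2.22338993e-01, 6.00000000e-03, 7.03045603e+00]), np.float64(0.04717096156871392))
(array([0.39127537, 0.22311774, 0.012     , 9.43998423]), np.float64(0.007830589819223133))
(array([ 0.39146306,  0.22368114,  0.018     , 12.28913546]), np.float64(0.03853627853884223))
```

Call:
{"fn": "servo_tool", "kwargs": {
  "deltas": [
    {"tx": 20,"ty": 0,"tz": 10,"ax": 0,"ay": 0,"az": 0,"claw": 30},
    {"tx": 45,"ty": 0,"tz": 25,"ax": 0,"ay": 0,"az": 0,"claw": 30},
    {"tx": 60,"ty": 0,"tz": 45,"ax": 0,"ay": 0,"az": 0,"claw": 30},
    {"tx": 64,"ty": 0,"tz": 60,"ax": 0,"ay": 0,"az": 0,"claw": 30},
    {"tx": 64,"ty": 0,"tz": 70,"ax": 0,"ay": 0,"az": 0,"claw": 30},
    {"tx": 64,"ty": 0,"tz": 78,"ax": 0,"ay": 0,"az": 0,"claw": 30},
    {"tx": 64,"ty": 0,"tz": 83,"ax": 0,"ay": 0,"az": 0,"claw": 30},
    {"tx": 64,"ty": 0,"tz": 86,"ax": 0,"ay": 0,"az": 0,"claw": 30},
    {"tx": 64,"ty": 0,"tz": 87,"ax": 0,"ay": 0,"az": 0,"claw": 30},
    {"tx": 64,"ty": 0,"tz": 88,"ax": 0,"ay": 0,"az": 0,"claw": 30},
    {"tx": 64,"ty": 0,"tz": 88,"ax": 0,"ay": 0,"az": 0,"claw": 30},
    {"tx": 64,"ty": 0,"tz": 88,"ax": 0,"ay": 0,"az": 0,"claw": 30}
  ]
}}

```text
time_s: 13.48
tcp_pos: [0.3917, 0.2239, 0.0182]
ee_rot: [[0.0, -1.0, 0.001], [-1.0, -0.0, 0.001], [-0.001, -0.001, -1.0]]
wrist_force: [0.1, -0.2, -0.6]
gripper_width: 0.451
gripper_force: 30.0
```

Call:
{"fn": "servo_tool", "kwargs": {
  "deltas": [
    {"tx": 0,"ty": 0,"tz": 0.6,"ax": 0,"ay": 0,"az": 0,"claw": 30},
    {"tx": 0,"ty": 0,"tz": 1.2,"ax": 0,"ay": 0,"az": 0,"claw": 30},
    {"tx": 0,"ty": 0,"tz": 1.7,"ax": 0,"ay": 0,"az": 0,"claw": 30},
    {"tx": 0,"ty": 0,"tz": 2,"ax": 0,"ay": 0,"az": 0,"claw": 30},
    {"tx": 0,"ty": 0,"tz": 2,"ax": 0,"ay": 0,"az": 0,"claw": 30},
    {"tx": 0,"ty": 0,"tz": 2,"ax": 0,"ay": 0,"az": 0,"claw": 30}
  ]
}}

```text
time_s: 13.98
tcp_pos: [0.3916, 0.2238, 0.0168]
ee_rot: [[0.0, -1.0, 0.001], [-1.0, -0.0, 0.0], [-0.0, -0.001, -1.0]]
wrist_force: [-2.9, 0.4, 7.7]
gripper_width: 0.45
gripper_force: 30.0
```

Call:
{"fn": "servo_tool", "kwargs": {
  "deltas": [
    {"tx": 0,"ty": 0,"tz": 0,"ax": 0,"ay": 0,"az": 0,"claw": 46},
    {"tx": 0,"ty": 0,"tz": 0,"ax": 0,"ay": 0,"az": 0,"claw": 54},
    {"tx": 0,"ty": 0,"tz": 0,"ax": 0,"ay": 0,"az": 0,"claw": 58},
    {"tx": 0,"ty": 0,"tz": 0,"ax": 0,"ay": 0,"az": 0,"claw": 58},
    {"tx": 0,"ty": 0,"tz": -15,"ax": 0,"ay": 0,"az": 0,"claw": 58},
    {"tx": 0,"ty": 0,"tz": -45,"ax": 0,"ay": 0,"az": 0,"claw": 58},
    {"tx": 0,"ty": -5,"tz": -75,"ax": 0,"ay": 0,"az": 0,"claw": 58},
    {"tx": -5,"ty": -30,"tz": -93,"ax": 0,"ay": 0,"az": 0,"claw": 70},
    {"tx": -10,"ty": -68,"tz": -93,"ax": 0,"ay": 0,"az": 0,"claw": 80},
    {"tx": -15,"ty": -106,"tz": -93,"ax": 0,"ay": 0,"az": 0,"claw": 80},
    {"tx": -20,"ty": -144,"tz": -93,"ax": 0,"ay": 0,"az": 0,"claw": 80},
    {"tx": -26,"ty": -182,"tz": -93,"ax": 0,"ay": 0,"az": 0,"claw": 80}
  ]
}}

```text
time_s: 14.98
tcp_pos: [0.575, 0.2493, 0.1087]
ee_rot: [[-0.0, -1.0, -0.0], [-1.0, 0.0, -0.0], [0.0, 0.0, -1.0]]
wrist_force: [-0.1, 1.3, 0.1]
gripper_width: 0.898
gripper_force: 0.0
```

Call:
{"fn": "servo_tool", "kwargs": {
  "deltas": [
    {"tx": 0,"ty": -30,"tz": 0,"ax": 0,"ay": 0,"az": 0,"claw": 80},
    {"tx": 0,"ty": -39,"tz": 0,"ax": 0,"ay": 0,"az": 0,"claw": 80},
    {"tx": 0,"ty": -39,"tz": 0,"ax": 0,"ay": 0,"az": 0,"claw": 80},
    {"tx": 0,"ty": -39,"tz": 0,"ax": 0,"ay": 0,"az": 0,"claw": 80}
  ]
}}

```text
time_s: 15.32
tcp_pos: [0.6117, 0.2489, 0.1077]
ee_rot: [[-0.001, -1.0, -0.002], [-1.0, 0.001, -0.001], [0.001, 0.002, -1.0]]
wrist_force: [-0.7, 0.3, -0.5]
gripper_width: 0.911
gripper_force: 0.0
```

```bash
python3 - <<'E'
from h import *
G["square_block"]=(.613,.2)
s=sense();im=capture("wrist");print(s["tcp_pos"],s["ee_rot"])
l="square_block"
m=seg(im,"wrist",l,G[l],s)
for z in(.026,.03,.034): print(fit(l,[("wrist",s,m)],G[l],z))
cv2.drawContours(im,cv2.findContours(m.astype(np.uint8),0,2)[0],-1,(0,0,255),1)
sd=capture("side");f=lambda I,u,v:cv2.resize(I[v:v+110,u:u+160],(440,300))
cv2.imwrite("pics/r5.png",np.vstack([im[:280],cv2.copyMakeBorder(f(sd,210,80),0,0,0,200,0)]))
E
```

```text
[0.6116749  0.24894378 0.10767409] [[-9.88092160e-04 -9.99996826e-01 -2.31763630e-03]
 [-9.99998998e-01  9.90438275e-04 -1.01135859e-03]
 [ 1.01365086e-03  2.31663466e-03 -9.99996803e-01]]
(array([6.14034693e-01, 2.01419355e-01, 2.60000000e-02, 6.10648368e+01]), np.float64(0.04583820451070442))
(array([6.13827976e-01, 2.01254274e-01, 3.00000000e-02, 6.11978093e+01]), np.float64(0.019629595108708098))
(array([  0.61377042,   0.20110264,   0.034     , -28.95998306]), np.float64(0.017452267236775176))
```

View pics/r5.png

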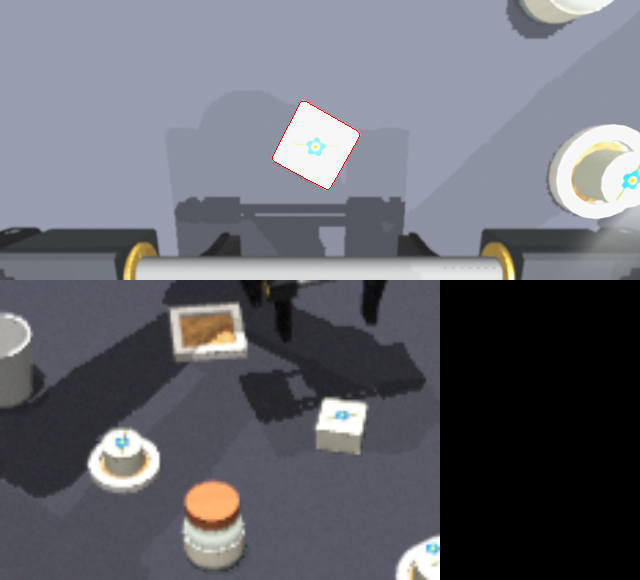

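The small disc sits flat in its frame, and the square is outlined cleanly at (316,145) with yaw 61.2°. Next I move over it and turn.

Call:
{"fn": "servo_tool", "kwargs": {
  "deltas": [
    {"tx": 12,"ty": 0,"tz": 5,"ax": 0,"ay": 0,"az": 0.1,"claw": 80},
    {"tx": 28,"ty": -1,"tz": 15,"ax": 0,"ay": 0,"az": 0.2,"claw": 80},
    {"tx": 40,"ty": -1,"tz": 30,"ax": 0,"ay": 0,"az": 0.31,"claw": 80},
    {"tx": 48,"ty": -1,"tz": 45,"ax": 0,"ay": 0,"az": 0.42,"claw": 80},
    {"tx": 48,"ty": -1,"tz": 55,"ax": 0,"ay": 0,"az": 0.503,"claw": 80},
    {"tx": 48,"ty": -1,"tz": 55,"ax": 0,"ay": 0,"az": 0.503,"claw": 80},
    {"tx": 48,"ty": -1,"tz": 55,"ax": 0,"ay": 0,"az": 0.503,"claw": 80}
  ]
}}

```text
time_s: 16.0
tcp_pos: [0.6125, 0.2017, 0.0542]
ee_rot: [[-0.479, -0.878, -0.001], [-0.878, 0.479, -0.001], [0.001, 0.0, -1.0]]
wrist_force: [0.0, 0.1, 0.4]
gripper_width: 0.915
gripper_force: 0.0
```

Call:
{"fn": "servo_tool", "kwargs": {
  "deltas": [
    {"tx": 0,"ty": 0,"tz": 15,"ax": 0,"ay": 0,"az": 0,"claw": 80},
    {"tx": 0,"ty": 0,"tz": 30,"ax": 0,"ay": 0,"az": 0,"claw": 80},
    {"tx": 0,"ty": 0,"tz": 39,"ax": 0,"ay": 0,"az": 0,"claw": 80},
    {"tx": 0,"ty": 0,"tz": 42.5,"ax": 0,"ay": 0,"az": 0,"claw": 80},
    {"tx": 0,"ty": 0,"tz": 42.5,"ax": 0,"ay": 0,"az": 0,"claw": 80},
    {"tx": 0,"ty": 0,"tz": 42.5,"ax": 0,"ay": 0,"az": 0,"claw": 60},
    {"tx": 0,"ty": 0,"tz": 42.5,"ax": 0,"ay": 0,"az": 0,"claw": 38},
    {"tx": 0,"ty": 0,"tz": 42.5,"ax": 0,"ay": 0,"az": 0,"claw": 38},
    {"tx": 0,"ty": 0,"tz": 42.5,"ax": 0,"ay": 0,"az": 0,"claw": 38},
    {"tx": 0,"ty": 0,"tz": 42.5,"ax": 0,"ay": 0,"az": 0,"claw": 38},
    {"tx": 0,"ty": 0,"tz": 42.5,"ax": 0,"ay": 0,"az": 0,"claw": 38},
    {"tx": 0,"ty": 0,"tz": 42.5,"ax": 0,"ay": 0,"az": 0,"claw": 38}
  ]
}}

```text
time_s: 17.0
tcp_pos: [0.6136, 0.2016, 0.0116]
ee_rot: [[-0.482, -0.876, 0.0], [-0.876, 0.482, 0.0], [-0.0, -0.0, -1.0]]
wrist_force: [-0.5, -0.2, 0.9]
gripper_width: 0.527
gripper_force: 30.0
```

Call:
{"fn": "servo_tool", "kwargs": {
  "deltas": [
    {"tx": 0,"ty": 0,"tz": -15,"ax": 0,"ay": 0,"az": 0,"claw": 38},
    {"tx": -5,"ty": 5,"tz": -45,"ax": 0,"ay": 0,"az": 0,"claw": 38},
    {"tx": -22,"ty": 21,"tz": -75,"ax": 0,"ay": 0,"az": -0.05,"claw": 38},
    {"tx": -47,"ty": 44,"tz": -95,"ax": 0,"ay": 0,"az": -0.1,"claw": 38},
    {"tx": -74,"ty": 70,"tz": -110,"ax": 0,"ay": 0,"az": -0.15,"claw": 38},
    {"tx": -102,"ty": 96,"tz": -125,"ax": 0,"ay": 0,"az": -0.2,"claw": 38},
    {"tx": -130,"ty": 122,"tz": -135,"ax": 0,"ay": 0,"az": -0.25,"claw": 38},
    {"tx": -157,"ty": 148,"tz": -138,"ax": 0,"ay": 0,"az": -0.3,"claw": 38},
    {"tx": -182,"ty": 172,"tz": -138,"ax": 0,"ay": 0,"az": -0.314,"claw": 38},
    {"tx": -205,"ty": 193,"tz": -138,"ax": 0,"ay": 0,"az": -0.314,"claw": 38},
    {"tx": -205,"ty": 193,"tz": -138,"ax": 0,"ay": 0,"az": -0.314,"claw": 38},
    {"tx": -205,"ty": 193,"tz": -138,"ax": 0,"ay": 0,"az": -0.314,"claw": 38}
  ]
}}

```text
time_s: 18.0
tcp_pos: [0.5419, 0.4756, 0.1482]
ee_rot: [[-0.185, -0.983, -0.001], [-0.983, 0.185, -0.001], [0.001, 0.001, -1.0]]
wrist_force: [-0.2, -0.9, -0.9]
gripper_width: 0.525
gripper_force: 30.0
```

```bash
python3 - <<'E'
from h import *
G["square_frame"]=(.529,.396)
s=sense();im=capture("wrist");print(s["tcp_pos"],s["ee_rot"],s["gripper_width"])
l="square_frame"
m=seg(im,"wrist",l,G[l],s)
if m is not None:
  for z in(.006,.012,.018): print(fit(l,[("wrist",s,m)],G[l],z))
  cv2.drawContours(im,cv2.findContours(m.astype(np.uint8),0,2)[0],-1,(0,0,255),1)
cv2.imwrite("pics/r6.png",im)
E
```

```text
[0.54193566 0.47560872 0.14818954] [[-1.85282501e-01 -9.82684563e-01 -1.20178646e-03]
 [-9.82684410e-01  1.85283840e-01 -1.11804202e-03]
 [ 1.32135424e-03  9.73823198e-04 -9.99998653e-01]] 0.5248076258931527
(array([5.27689213e-01, 3.96644850e-01, 6.00000000e-03, 7.92637921e+01]), np.float64(0.07233615835453577))
(array([5.28396613e-01, 3.97531863e-01, 1.20000000e-02, 1.69223530e+02]), np.float64(0.03619586589631596))
(array([5.28343097e-01, 3.98062934e-01, 1.80000000e-02, 1.68661154e+02]), np.float64(0.011183524401192524))
```

View pics/r6.png

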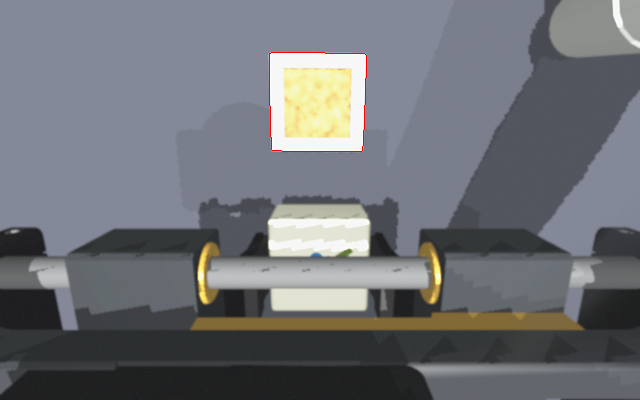

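The square frame is centred at (318,101) and aligned with the held block, with yaw 169° matching the tool. Next I move above it.

Call:
{"fn": "servo_tool", "kwargs": {
  "deltas": [
    {"tx": 20,"ty": 0,"tz": 15,"ax": 0,"ay": 0,"az": 0,"claw": 38},
    {"tx": 45,"ty": -1,"tz": 40,"ax": 0,"ay": 0,"az": 0,"claw": 38},
    {"tx": 67,"ty": -1,"tz": 65,"ax": 0,"ay": 0,"az": 0,"claw": 38},
    {"tx": 79,"ty": -1,"tz": 88,"ax": 0,"ay": 0,"az": 0,"claw": 38},
    {"tx": 79,"ty": -1,"tz": 105,"ax": 0,"ay": 0,"az": 0,"claw": 38},
    {"tx": 79,"ty": -1,"tz": 115,"ax": 0,"ay": 0,"az": 0,"claw": 38},
    {"tx": 79,"ty": -1,"tz": 118,"ax": 0,"ay": 0,"az": 0,"claw": 38},
    {"tx": 79,"ty": -1,"tz": 118,"ax": 0,"ay": 0,"az": 0,"claw": 38},
    {"tx": 79,"ty": -1,"tz": 118,"ax": 0,"ay": 0,"az": 0,"claw": 38}
  ]
}}

```text
time_s: 18.8
tcp_pos: [0.5303, 0.397, 0.0324]
ee_rot: [[-0.188, -0.982, 0.002], [-0.982, 0.188, 0.001], [-0.002, -0.001, -1.0]]
wrist_force: [0.1, -0.2, 0.2]
gripper_width: 0.526
gripper_force: 30.0
```

Call:
{"fn": "servo_tool", "kwargs": {
  "deltas": [
    {"tx": 0,"ty": 1,"tz": 4,"ax": 0,"ay": 0,"az": 0,"claw": 38},
    {"tx": -0.5,"ty": 2,"tz": 8,"ax": 0,"ay": 0,"az": 0,"claw": 38},
    {"tx": -0.5,"ty": 2,"tz": 11,"ax": 0,"ay": 0,"az": 0,"claw": 38},
    {"tx": -0.5,"ty": 2,"tz": 13,"ax": 0,"ay": 0,"az": 0,"claw": 38},
    {"tx": -0.5,"ty": 2,"tz": 14,"ax": 0,"ay": 0,"az": 0,"claw": 38},
    {"tx": -0.5,"ty": 2,"tz": 14.6,"ax": 0,"ay": 0,"az": 0,"claw": 38},
    {"tx": -0.5,"ty": 2,"tz": 15,"ax": 0,"ay": 0,"az": 0,"claw": 38},
    {"tx": -0.5,"ty": 2,"tz": 15,"ax": 0,"ay": 0,"az": 0,"claw": 38}
  ]
}}

```text
time_s: 19.47
tcp_pos: [0.5275, 0.3973, 0.0166]
ee_rot: [[-0.188, -0.982, 0.0], [-0.982, 0.188, 0.0], [-0.0, -0.0, -1.0]]
wrist_force: [-0.3, -0.4, -0.5]
gripper_width: 0.524
gripper_force: 30.0
```

Call:
{"fn": "servo_tool", "kwargs": {
  "deltas": [
    {"tx": 0,"ty": 0,"tz": 0.4,"ax": 0,"ay": 0,"az": 0,"claw": 38},
    {"tx": 0,"ty": 0,"tz": 0.8,"ax": 0,"ay": 0,"az": 0,"claw": 38},
    {"tx": 0,"ty": 0,"tz": 0.8,"ax": 0,"ay": 0,"az": 0,"claw": 38},
    {"tx": 0,"ty": 0,"tz": 0.8,"ax": 0,"ay": 0,"az": 0,"claw": 52},
    {"tx": 0,"ty": 0,"tz": 0.5,"ax": 0,"ay": 0,"az": 0,"claw": 60},
    {"tx": 0,"ty": 0,"tz": 0,"ax": 0,"ay": 0,"az": 0,"claw": 64},
    {"tx": 0,"ty": 0,"tz": 0,"ax": 0,"ay": 0,"az": 0,"claw": 64},
    {"tx": 0,"ty": 0,"tz": -15,"ax": 0,"ay": 0,"az": 0,"claw": 64},
    {"tx": 0,"ty": 0,"tz": -45,"ax": 0,"ay": 0,"az": 0,"claw": 64},
    {"tx": 0,"ty": 0,"tz": -80,"ax": 0,"ay": 0,"az": 0,"claw": 64},
    {"tx": 0,"ty": 0,"tz": -115,"ax": 0,"ay": 0,"az": 0,"claw": 64},
    {"tx": 0,"ty": 0,"tz": -130,"ax": 0,"ay": 0,"az": 0,"claw": 64}
  ]
}}

```text
time_s: 20.47
tcp_pos: [0.5295, 0.3988, 0.1519]
ee_rot: [[-0.187, -0.982, 0.007], [-0.982, 0.187, 0.005], [-0.006, -0.006, -1.0]]
wrist_force: [0.3, -0.3, 1.2]
gripper_width: 0.734
gripper_force: 0.0
```

Call:
{"fn": "servo_tool", "kwargs": {
  "deltas": [
    {"tx": 25,"ty": -1,"tz": 0,"ax": 0,"ay": 0,"az": -0.03,"claw": 64},
    {"tx": 62,"ty": -3,"tz": 0,"ax": 0,"ay": 0,"az": -0.09,"claw": 64},
    {"tx": 99,"ty": -4,"tz": 0,"ax": 0,"ay": 0,"az": -0.15,"claw": 64},
    {"tx": 136,"ty": -6,"tz": 0,"ax": 0,"ay": 0,"az": -0.21,"claw": 64},
    {"tx": 173,"ty": -8,"tz": 0,"ax": 0,"ay": 0,"az": -0.27,"claw": 64},
    {"tx": 210,"ty": -9,"tz": 0,"ax": 0,"ay": 0,"az": -0.33,"claw": 64},
    {"tx": 247,"ty": -11,"tz": 0,"ax": 0,"ay": 0,"az": -0.39,"claw": 64},
    {"tx": 284,"ty": -12,"tz": 0,"ax": 0,"ay": 0,"az": -0.45,"claw": 64},
    {"tx": 321,"ty": -14,"tz": 0,"ax": 0,"ay": 0,"az": -0.51,"claw": 64},
    {"tx": 358,"ty": -16,"tz": 0,"ax": 0,"ay": 0,"az": -0.57,"claw": 64},
    {"tx": 395,"ty": -17,"tz": 0,"ax": 0,"ay": 0,"az": -0.63,"claw": 64},
    {"tx": 430,"ty": -19,"tz": 0,"ax": 0,"ay": 0,"az": -0.69,"claw": 64}
  ]
}}

```text
time_s: 21.47
tcp_pos: [0.4646, -0.0304, 0.1465]
ee_rot: [[0.483, -0.876, 0.0], [-0.876, -0.483, 0.0], [0.0, -0.0, -1.0]]
wrist_force: [1.7, -0.1, 0.1]
gripper_width: 0.733
gripper_force: 0.0
```

Call:
{"fn": "servo_tool", "kwargs": {
  "deltas": [
    {"tx": 24,"ty": 27,"tz": 3,"ax": 0,"ay": 0,"az": -0.05,"claw": 64},
    {"tx": 48,"ty": 54,"tz": 8,"ax": 0,"ay": 0,"az": -0.1,"claw": 64},
    {"tx": 72,"ty": 82,"tz": 14,"ax": 0,"ay": 0,"az": -0.16,"claw": 64},
    {"tx": 96,"ty": 109,"tz": 22,"ax": 0,"ay": 0,"az": -0.22,"claw": 64},
    {"tx": 118,"ty": 135,"tz": 30,"ax": 0,"ay": 0,"az": -0.27,"claw": 64},
    {"tx": 135,"ty": 154.5,"tz": 37,"ax": 0,"ay": 0,"az": -0.289,"claw": 64},
    {"tx": 135,"ty": 154.5,"tz": 37,"ax": 0,"ay": 0,"az": -0.289,"claw": 64},
    {"tx": 135,"ty": 154.5,"tz": 37,"ax": 0,"ay": 0,"az": -0.289,"claw": 64},
    {"tx": 135,"ty": 154.5,"tz": 37,"ax": 0,"ay": 0,"az": -0.289,"claw": 64}
  ]
}}

```text
time_s: 22.22
tcp_pos: [0.395, -0.2213, 0.1096]
ee_rot: [[0.71, -0.704, 0.001], [-0.704, -0.71, -0.0], [0.001, -0.0, -1.0]]
wrist_force: [0.5, 0.6, 0.5]
gripper_width: 0.736
gripper_force: 0.0
```

```bash
python3 - <<'E'
from h import *
G["oblong_block"]=(.4318,-.2565)
s=sense();im=capture("wrist");print(s["tcp_pos"],s["ee_rot"],s["gripper_width"])
l="oblong_block"
m=seg(im,"wrist",l,G[l],s)
if m is not None:
  for z in(.026,.03,.034): print(fit(l,[("wrist",s,m)],G[l],z))
  cv2.drawContours(im,cv2.findContours(m.astype(np.uint8),0,2)[0],-1,(0,0,255),1)
sd=capture("side");f=lambda I,u,v:cv2.resize(I[v:v+110,u:u+160],(440,300))
cv2.imwrite("pics/r7.png",np.vstack([im[:280],cv2.copyMakeBorder(f(sd,210,60),0,0,0,200,0)]))
E
```

```text
[ 0.39502003 -0.2213324   0.1095572 ] [[ 7.09995284e-01 -7.04206086e-01  6.96502952e-04]
 [-7.04206133e-01 -7.09995546e-01 -2.16718711e-04]
 [ 6.47128629e-04 -3.36612387e-04 -9.99999734e-01]] 0.735746786950465
(array([ 4.31740052e-01, -2.56465418e-01,  2.60000000e-02,  1.35126842e+02]), np.float64(0.03138333137528426))
(array([ 4.31551756e-01, -2.56403972e-01,  3.00000000e-02,  1.35184337e+02]), np.float64(0.03457226368275501))
(array([ 4.31344791e-01, -2.56312583e-01,  3.40000000e-02,  1.35656169e+02]), np.float64(0.04760303805027111))
```

View pics/r7.png

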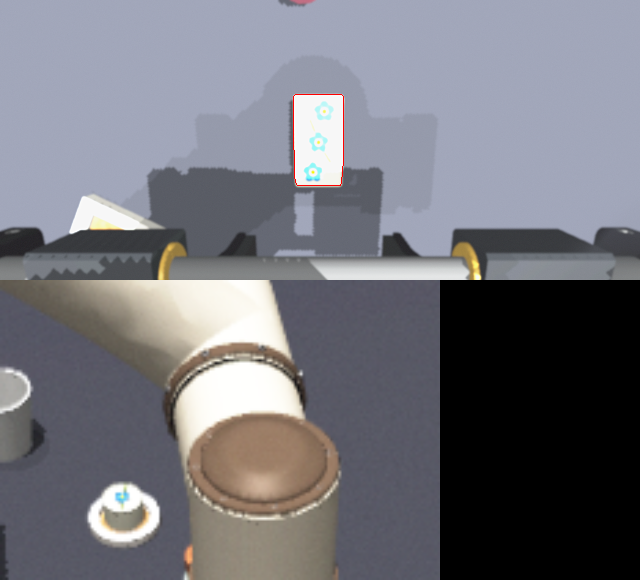

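The oblong at (318,140) is aligned with the fingers. The arm hides the square in the side view, so I check that one at the end. Next I grasp.

Call:
{"fn": "servo_tool", "kwargs": {
  "deltas": [
    {"tx": 20,"ty": 0,"tz": 8,"ax": 0,"ay": 0,"az": 0,"claw": 64},
    {"tx": 42,"ty": -1,"tz": 28,"ax": 0,"ay": 0,"az": 0,"claw": 64},
    {"tx": 51,"ty": -1,"tz": 55,"ax": 0,"ay": 0,"az": 0,"claw": 64},
    {"tx": 51,"ty": -1,"tz": 78,"ax": 0,"ay": 0,"az": 0,"claw": 64},
    {"tx": 51,"ty": -1,"tz": 92,"ax": 0,"ay": 0,"az": 0,"claw": 64},
    {"tx": 51,"ty": -1,"tz": 98,"ax": 0,"ay": 0,"az": 0,"claw": 64},
    {"tx": 51,"ty": -1,"tz": 98,"ax": 0,"ay": 0,"az": 0,"claw": 64},
    {"tx": 51,"ty": -1,"tz": 98,"ax": 0,"ay": 0,"az": 0,"claw": 45},
    {"tx": 51,"ty": -1,"tz": 98,"ax": 0,"ay": 0,"az": 0,"claw": 26},
    {"tx": 51,"ty": -1,"tz": 98,"ax": 0,"ay": 0,"az": 0,"claw": 26},
    {"tx": 51,"ty": -1,"tz": 98,"ax": 0,"ay": 0,"az": 0,"claw": 26},
    {"tx": 51,"ty": -1,"tz": 98,"ax": 0,"ay": 0,"az": 0,"claw": 26}
  ]
}}

```text
time_s: 23.32
tcp_pos: [0.432, -0.2565, 0.0121]
ee_rot: [[0.71, -0.704, 0.002], [-0.704, -0.71, -0.0], [0.001, -0.001, -1.0]]
wrist_force: [0.3, -0.3, 0.3]
gripper_width: 0.45
gripper_force: 0.0
```

Call:
{"fn": "servo_tool", "kwargs": {
  "deltas": [
    {"tx": 0,"ty": 0,"tz": 0,"ax": 0,"ay": 0,"az": 0,"claw": 26},
    {"tx": 0,"ty": 0,"tz": 0,"ax": 0,"ay": 0,"az": 0,"claw": 26}
  ]
}}

```text
time_s: 23.48
tcp_pos: [0.4319, -0.2566, 0.0119]
ee_rot: [[0.71, -0.704, 0.001], [-0.704, -0.71, -0.0], [0.001, -0.0, -1.0]]
wrist_force: [-1.2, 0.7, 4.2]
gripper_width: 0.387
gripper_force: 30.0
```

Call:
{"fn": "servo_tool", "kwargs": {
  "deltas": [
    {"tx": 0,"ty": 0,"tz": -15,"ax": 0,"ay": 0,"az": 0,"claw": 26},
    {"tx": -5,"ty": -9,"tz": -42,"ax": 0,"ay": 0,"az": 0,"claw": 26},
    {"tx": -18,"ty": -31,"tz": -60,"ax": 0,"ay": 0,"az": 0.06,"claw": 26},
    {"tx": -35,"ty": -60,"tz": -65,"ax": 0,"ay": 0,"az": 0.14,"claw": 26},
    {"tx": -53,"ty": -91,"tz": -65,"ax": 0,"ay": 0,"az": 0.23,"claw": 26},
    {"tx": -70,"ty": -121,"tz": -62,"ax": 0,"ay": 0,"az": 0.32,"claw": 26},
    {"tx": -86,"ty": -149,"tz": -55,"ax": 0,"ay": 0,"az": 0.41,"claw": 26},
    {"tx": -98,"ty": -169,"tz": -45,"ax": 0,"ay": 0,"az": 0.482,"claw": 26},
    {"tx": -103,"ty": -177,"tz": -35,"ax": 0,"ay": 0,"az": 0.482,"claw": 26},
    {"tx": -103,"ty": -177,"tz": -28,"ax": 0,"ay": 0,"az": 0.482,"claw": 26},
    {"tx": -103,"ty": -177,"tz": -28,"ax": 0,"ay": 0,"az": 0.482,"claw": 26},
    {"tx": -103,"ty": -177,"tz": -28,"ax": 0,"ay": 0,"az": 0.482,"claw": 26}
  ]
}}

```text
time_s: 24.48
tcp_pos: [0.4824, -0.0588, 0.0389]
ee_rot: [[0.303, -0.953, -0.002], [-0.953, -0.303, -0.0], [-0.0, 0.002, -1.0]]
wrist_force: [0.7, 0.4, -0.8]
gripper_width: 0.387
gripper_force: 30.0
```

Call:
{"fn": "servo_tool", "kwargs": {
  "deltas": [
    {"tx": 0,"ty": 0,"tz": 5,"ax": 0,"ay": 0,"az": 0,"claw": 26},
    {"tx": 0,"ty": 0,"tz": 10,"ax": 0,"ay": 0,"az": 0,"claw": 26},
    {"tx": 0,"ty": 0,"tz": 15,"ax": 0,"ay": 0,"az": 0,"claw": 26},
    {"tx": 0,"ty": 0,"tz": 18,"ax": 0,"ay": 0,"az": 0,"claw": 26},
    {"tx": 0,"ty": 0,"tz": 20,"ax": 0,"ay": 0,"az": 0,"claw": 26},
    {"tx": 0,"ty": 0,"tz": 21,"ax": 0,"ay": 0,"az": 0,"claw": 26},
    {"tx": 0,"ty": 0,"tz": 21.5,"ax": 0,"ay": 0,"az": 0,"claw": 26},
    {"tx": 0,"ty": 0,"tz": 22,"ax": 0,"ay": 0,"az": 0,"claw": 26},
    {"tx": 0,"ty": 0,"tz": 22,"ax": 0,"ay": 0,"az": 0,"claw": 26}
  ]
}}

```text
time_s: 25.23
tcp_pos: [0.4831, -0.0582, 0.0174]
ee_rot: [[0.303, -0.953, 0.0], [-0.953, -0.303, 0.0], [0.0, -0.0, -1.0]]
wrist_force: [-0.1, 0.3, -0.8]
gripper_width: 0.387
gripper_force: 30.0
```

Call:
{"fn": "servo_tool", "kwargs": {
  "deltas": [
    {"tx": 0,"ty": 0,"tz": 0.5,"ax": 0,"ay": 0,"az": 0,"claw": 26},
    {"tx": 0,"ty": 0,"tz": 1.1,"ax": 0,"ay": 0,"az": 0,"claw": 26},
    {"tx": 0,"ty": 0,"tz": 1.1,"ax": 0,"ay": 0,"az": 0,"claw": 26},
    {"tx": 0,"ty": 0,"tz": 1.1,"ax": 0,"ay": 0,"az": 0,"claw": 26}
  ]
}}

```text
time_s: 25.57
tcp_pos: [0.4832, -0.0581, 0.0169]
ee_rot: [[0.304, -0.953, 0.001], [-0.953, -0.304, -0.0], [0.0, -0.001, -1.0]]
wrist_force: [-2.4, 0.7, 6.2]
gripper_width: 0.386
gripper_force: 30.0
```

Call:
{"fn": "servo_tool", "kwargs": {
  "deltas": [
    {"tx": 0,"ty": 0,"tz": 0,"ax": 0,"ay": 0,"az": 0,"claw": 40},
    {"tx": 0,"ty": 0,"tz": 0,"ax": 0,"ay": 0,"az": 0,"claw": 50},
    {"tx": 0,"ty": 0,"tz": 0,"ax": 0,"ay": 0,"az": 0,"claw": 54},
    {"tx": 0,"ty": 0,"tz": 0,"ax": 0,"ay": 0,"az": 0,"claw": 54},
    {"tx": 0,"ty": 0,"tz": -15,"ax": 0,"ay": 0,"az": 0,"claw": 54},
    {"tx": 0,"ty": 0,"tz": -45,"ax": 0,"ay": 0,"az": 0,"claw": 54},
    {"tx": 0,"ty": 0,"tz": -85,"ax": 0,"ay": 0,"az": 0,"claw": 54},
    {"tx": -30,"ty": 0,"tz": -120,"ax": 0,"ay": 0,"az": 0,"claw": 54},
    {"tx": -60,"ty": 0,"tz": -150,"ax": 0,"ay": 0,"az": 0,"claw": 54},
    {"tx": -90,"ty": 0,"tz": -180,"ax": 0,"ay": 0,"az": 0,"claw": 54},
    {"tx": -110,"ty": 0,"tz": -200,"ax": 0,"ay": 0,"az": 0,"claw": 54},
    {"tx": -110,"ty": 0,"tz": -200,"ax": 0,"ay": 0,"az": 0,"claw": 54}
  ]
}}

```text
time_s: 26.57
tcp_pos: [0.4519, 0.05, 0.2218]
ee_rot: [[0.308, -0.951, 0.011], [-0.951, -0.308, 0.004], [-0.0, -0.012, -1.0]]
wrist_force: [0.1, -1.1, 0.7]
gripper_width: 0.618
gripper_force: 0.0
```

```bash
python3 - <<'E'
from h import *
P=dict(large_disc=(.6382,-.0173),small_disc=(.3913,.223),square_block=(.5284,.3977),oblong_block=(.4837,-.0583))
s=sense();print(s["tcp_pos"],s["time_s"],s["wrist_force"])
I={n:capture(n) for n in("scene","side","wrist")}
f=lambda n,p:cv2.resize(cv2.getRectSubPix(I[n],(70,70),tuple(map(float,proj(n,(*p,.02),s)))),(198,198),interpolation=cv2.INTER_CUBIC)
rows=[np.hstack([f(n,P[l]) for l in P]) for n in("scene","side")]
cv2.imwrite("pics/end.png",np.vstack(rows)); cv2.imwrite("pics/endw.png",I["wrist"])
E
```

```text
[0.45187441 0.05001735 0.2218249 ] 26.5667 [ 0.14768765 -1.06843818  0.70344826]
```

View pics/end.png

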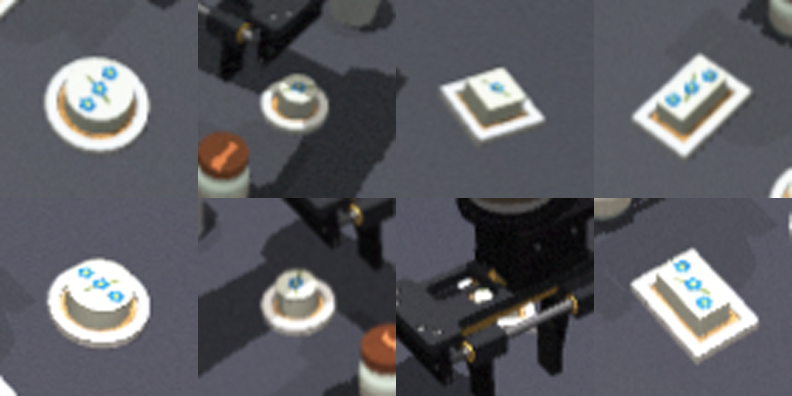

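The four crops show every casting flat inside its own frame, with the jar still standing and the robot clear. I'm handing the job in.

```bash
python3 -c "
from station import *
print(finish_job())"
```

```text
the job is handed in; nothing more can be done
None
```

I set all four castings down in their matching white frames and handed the job in at about 27 s. The final pictures show them seated; the square shows only in the scene view, because the gripper hid it from the side camera. I did not touch the mixing cup or the pigment jar.

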